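# Open the child-safe descaler bottle

## Robot

A 7-joint arm with a two-finger parallel gripper is mounted at the origin on a cart in front of the work surface, level with it; the furniture and walls round the work are solid. World frame = base frame: x ahead of the robot, y to its left, z up, the work surface at z = 0. Lengths are in m, angles in rad, forces in N, time in s.
With the tool pointing down it reaches from about 0.4 to 0.85 m from the base axis. Payload 4.5 kg.
Tool frame: the origin (TCP) lies at the very end of the fingers, on their centre line; the grasp point (between the pads) lies 19 mm behind it; z points along the fingers, y is the line along which they close (so a half turn about z gives the same grasp; the last joint's range is limited). The gripper opens to 88 mm and grips with 3 to 60 N. Pads are 18 mm wide; open, the fingers measure 123 mm over their backs; the gripper's body (75 mm by 187 mm) begins 45 mm behind the grasp point.
Start: joints at [-1.08, 0.689, -0.195, 1.565, 0.157, 0.902, -0.215], TCP at [0.276, 0.561, 0.239] pointing down, gripper open.
Joint ranges: [-3.01, 3.01], [-0.46, 2.08], [-1.47, 1.51], [0.13, 2.56], [-1, 4.14], [0.04, 2.09], [-2.66, 2.66]. Speed limits (rad/s): [2.57, 2.57, 3.14, 3.14, 3.14, 3.14, 3.14].

## Interface

Orientations are given as a unit quaternion [x, y, z, w].
In Python, from plant import r gives the robot as it stands. The module is installed in compiled form; this text tells all that it offers.
- The arm moves only by the tool step_arm, never from a script. Its argument "increments" is a list of rows, each a list of 2 entries, a list of its own where there are three numbers: the shift along the world's x, y, z in cm, then the turn, a rotation vector about the world's x, y, z in degrees. A call has exactly 10 rows; each row shifts and turns the commanded pose from where the row before left it; what a row does not reach is not made up. A row lasts 1/10 s, in which the tool goes at most 50 mm and 8.59 degrees, less where a joint would pass 70% of its speed; a pose out of reach is approached as far as the arm can. A call is refused whole if a number of a shift passes 5 or a number of a turn 8.59, either way. A call with a gripper value outside its range is refused whole. "fingers" is the opening, from 0 (shut) to 1 (fully open), set as the call begins (left out, the last holds). The fingers move at their own pace and stop on an object; "grip_force" is the grip in N (left out, the last holds). Time passes only in rows, so rows that do not move let the fingers close, or fill a call up. It gives the time, the measured TCP pose, the force, the opening and the grip force at its end, in the units of the state.
- r.get_state(): the state, without advancing time (a new reading comes with each control period).
- r.snapshot(name): name is "side" or "top"; returns (picture, depth): 384x512x3 uint8, red, green, blue; 384x512 float32, m along the optical axis (not along the pixel's ray), 0 where there is no reading.
- r.calibration(name): a dict with "fov_y" (degrees; the focal length in pixels is half the picture's height over the tangent of half this angle, whatever the lens; pixels are square), "cx", "cy" (the principal point, pixels), "R" (3x3) and "t" (3): a world point X has camera coordinates R X + t. Camera axes: x right, y down, z forward; pixel columns grow to the right and rows downward; lengths in m; the calibration is good to about 2 mm. A picture is of the moment at which its call begins. calibration takes no time and is no camera call.
- r.finish_job(): hands the job in; it is judged then, once.
The state is a dict: "clock": time; "q": joint angles; "qd": joint speeds; "joint_torque": joint torques, N m; "tool_pos": TCP position; "eef_rot": TCP orientation; "contact_force": force on the tool from outside, world axes, zero at the start; "moment": the same for the moment, N m; "opening": opening from 0.0 (shut) to 1.0 (fully open); "finger_force": force on a finger pad.
Only numpy, scipy, OpenCV 4.12 (cv2) and the standard library are available. Lean on these libraries where they do the work, as an engineer would, in place of code of your own. Each camera call takes 0.05 s, during which the arm holds its last target. There are 200 camera calls.

## Task

Open the white descaler bottle at the worktop. First lift the blue measuring cup off its red safety cap and set it down, still mouth down, on the cork coaster. Then grip the cap, press it down and, keeping it pressed, twist it anticlockwise (seen from above) about a quarter turn until it is free, and lift it straight up; leave the bottle standing where it is and disturb nothing else, and finish while still holding the cap level, a hand's breadth clear above the bottle's mouth.

Things in the scene. Friction and masses are not known exactly. Their poses are not given: they have to be found in the camera images.
- cup_center (a point): Blue plastic measuring cup, 62 mm across at its mouth, 60 mm at its closed end, 43 mm high, walls 2.5 mm, 35 g. It starts mouth down over the red cap, its closed end (3 mm thick) resting on the cap's top; raise it over 45 mm to take it off. The point is on its axis, half-way up (21.5 mm above the rim); z points up while it is mouth down.
- cup: The same cup: the point is the centre of its mouth (the underside while it is mouth down).
- cap_center (a point): Red ribbed push-and-turn cap, 50 mm in diameter, sides upright, 34 mm high, 40 g; the point is on its axis half-way up (17 mm below its flat top). z up; x along the bottle's x while locked. Locked, it cannot be lifted or turned. The bottle's shoulder begins 19 mm below the cap's lower edge. One grasp can do the whole turn.
- cap: The same cap: centre of its lower edge. A spring inside holds it up (4 N; 7 N when 6 mm down; bottoms at 7.5 mm). Pressed down 4 mm or more (best 5 to 6) it can turn anticlockwise seen from above; turned 60 to 120 degrees (best 80 to 90) it is free and lifts straight off. Clockwise it meets a stop.
- jug_mouth (a point): Centre of the top face of the bottle's neck, 190 mm above the bottle's underside, inside the cap at the start: the centre of the locked cap is 3 mm below it. z up; x points to the bottle's loop handle.
- jug: White round plastic bottle with a green label and a loop handle, 100 mm in diameter (handle reaching 85 mm from the axis), 146 mm high to the neck, 1.8 kg, standing loose on the worktop; the point is the centre of its underside.
- coaster_top (a point): Centre of the upper face of a round cork coaster, 92 mm across, 8 mm thick, lying loose on the worktop to the left or right of the bottle.
- timer: Pale blue round kitchen timer with a wooden knob, 69 mm across, 42 mm high, to the other side of the bottle; leave it alone. The point is the centre of its underside.
- mill: Dark wooden pepper mill, 58 mm across, 170 mm tall, behind the bottle; leave it alone. Point at its underside.
- spice: Glass spice jar with a green lid, 46 mm across, 106 mm tall, behind the bottle; leave it alone. Point at its underside.
- mug: Teal and white mug, 87 mm across, 91 mm tall, behind the bottle; leave it alone. Point at its underside.
Not all that is in view belongs to the job. There is more than one size of the cup; the job needs the larger. Of the things that look like the part that bears coaster_top, take the one that is farthest from the robot's base at the start.

How it is judged:
By the outcome, as a careful person would: the job done as asked, in the order asked, and still so for the second after the job is handed in, while the arm keeps its last pose, push and grip.
It also fails if it takes over 50 s, if anything falls off the work surface, if the arm or the gripper's body presses on something with over 40 N, if the wrist force passes 120 N, or if a joint passes its speed limit or range.

## Working session

There is one attempt and no reset: what is moved stays moved. The work goes in short steps, Python scripts to look and compute and a tool call to move; the robot and the scene stay as the last step left them, time stands still between calls to the robot, and variables do not carry over. Pictures are saved under pics/ and viewed, at most 10 in all, crops included, and the job is handed in when it is done.

Besides the shell and the picture viewer there is one more tool, called after "Emit:" by a JSON object that holds its "name" and its "arguments", one argument or row to a line. step_arm: Moves the arm, as the interface text tells. Its arguments: {"type":"object","properties":{"increments":{"type":"array","items":{"type":"array"}},"fingers":{"type":"number"},"grip_force":{"type":"number"}},"required":["increments"]}

```bash
mkdir -p pics; python3 - <<'E'
from plant import r
import cv2,numpy as np
for n in("side","top"):
    p,d=r.snapshot(n);np.savez(n+"0.npz",p=p,d=d,)
    cv2.imwrite(f"pics/{n}0.png",p[:,:,::-1]);c=r.calibration(n);print(n,c)
s=r.get_state();print(s)
E
```

```text
side {'fov_y': 43.39712339995255, 'cx': 257.6464658788364, 'cy': 188.02734072969636, 'R': array([[ 0.95146825, -0.3065407 , -0.02722081],
       [-0.13687007, -0.34228329, -0.92957449],
       [ 0.27563519,  0.88818633, -0.36762793]]), 't': array([-0.53999362,  0.21962462,  0.95374139])}
top {'fov_y': 55.3565640990784, 'cx': 251.58688476361652, 'cy': 195.73143486375253, 'R': array([[ 0.02107069, -0.99958259, -0.01976558],
       [-0.98872836, -0.01790258, -0.14864632],
       [ 0.14823041,  0.02267487, -0.98869287]]), 't': array([0.05459128, 0.60717573, 0.93531032])}
{'clock': 0.1, 'q': array([-1.08018324,  0.68988259, -0.19451227,  1.56623595,  0.15727356,
        0.9024777 , -0.21511823]), 'qd': array([-0.00052532, -0.00177232, -0.00024359, -0.00388314, -0.00028737,
       -0.00037509,  0.00075702]), 'joint_torque': array([-2.80351043e-03, -5.28498781e+01, -1.27159473e+00, -1.53837240e+01,
       -5.26289782e-02,  2.04850090e-03,  5.37829169e-05]), 'tool_pos': array([0.27547025, 0.56039396, 0.23800204]), 'eef_rot': array([ 2.26408546e-01,  9.74032092e-01, -7.97260494e-04, -1.33379880e-04]), 'contact_force': array([-0.00295549,  0.32721555, -0.24170656]), 'moment': array([-0.10482525,  0.00576578,  0.01171498]), 'finger_force': 0.0, 'opening': 0.9973543789821983}
```

View pics/side0.png

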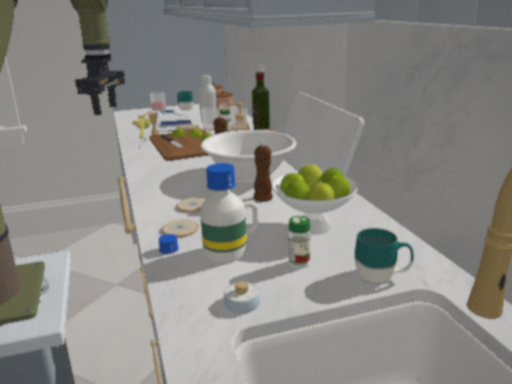

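View pics/top0.png

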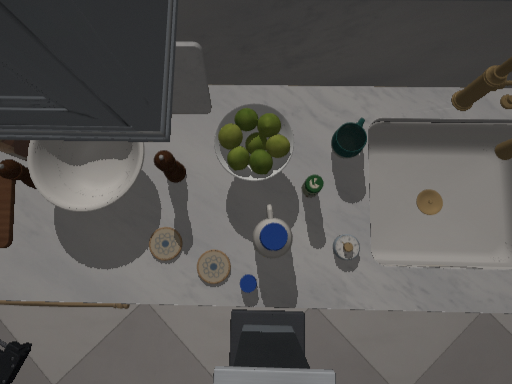

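The side view shows the bottle with the large blue cup at (221,178), the small cup at (168,244), and coasters at (192,204) and (180,228). In the top view the large cup is at (273,237) and the small one at (249,284). The coasters are at (166,243) and (214,266), and the timer is at (347,247). The next step measures all of these and makes one crop.

```bash
cat >h.py <<'E'
from plant import r
import cv2,numpy as np
def cal(n,_c={}):
    if n not in _c:_c[n]=r.calibration(n)
    return _c[n]
def ray(n,u,v):
    c=cal(n);f=192/np.tan(np.radians(c["fov_y"]/2));R,t=np.array(c["R"]),np.array(c["t"])
    return -R.T@t, R.T@np.array([(u-c["cx"])/f,(v-c["cy"])/f,1.])
def onz(n,u,v,z):
    o,d=ray(n,u,v);return o+d*(z-o[2])/d[2]
def pts(n,d):
    c=cal(n);f=192/np.tan(np.radians(c["fov_y"]/2));v,u=np.mgrid[:384,:512]
    X=np.stack([(u-c["cx"])/f*d,(v-c["cy"])/f*d,d],-1)
    return (X-np.array(c["t"]))@np.array(c["R"])
def proj(n,X):
    c=cal(n);f=192/np.tan(np.radians(c["fov_y"]/2));x=np.array(c["R"])@X+np.array(c["t"]);return f*x[0]/x[2]+c["cx"],f*x[1]/x[2]+c["cy"]
def blobs(m,amin=60):
    n,l,s,c=cv2.connectedComponentsWithStats(m.astype(np.uint8));return [(l==i,s[i],c[i]) for i in range(1,n) if s[i][4]>=amin]
E
python3 - <<'E'
from h import *
np.set_printoptions(precision=4,suppress=True)
D={n:np.load(n+"0.npz") for n in("side","top")}
for n in D:
    p,d=D[n]["p"],D[n]["d"];h=cv2.cvtColor(p,cv2.COLOR_RGB2HSV);P=pts(n,d)
    print(n)
    for m,s,c in blobs((h[...,0]>108)&(h[...,0]<130)&(h[...,1]>150)&(h[...,2]>60)):
        Q=P[m&(d>0)];print(" blue",s,c,np.median(Q,0),np.percentile(Q[:,2],[5,95]))
    for m,s,c in blobs((h[...,0]>8)&(h[...,0]<28)&(h[...,1]>40)&(h[...,2]>90)):
        if n=="top" and s[0]>300: continue
        Q=P[m&(d>0)];
        if len(Q): print(" cork",s,c,np.median(Q,0))
    # coaster by depth heights: 
for n,bx in(("top",[(166,243),(214,266),(273,237),(347,247)]),):
    for u,v in bx:print((u,v),pts(n,D[n]["d"])[v,u],onz(n,u,v,.207),onz(n,u,v,.008))
# cup top face by depth
P=pts("top",D["top"]["d"])
for nm,P in(("top",P),("side",pts("side",D["side"]["d"]))):
    m=(P[...,2]>.198)&(P[...,2]<.215)&(P[...,0]<.75)&(P[...,0]>.3)&(abs(P[...,1])<.4)&(D[nm]["d"]>0)
    for b,s,c in blobs(m,20):print(nm,"z~.207",s,c,P[b].mean(0),P[b].min(0),P[b].max(0))
p=D["top"]["p"];cv2.imwrite("pics/crop.png",cv2.resize(p[190:310,130:370,::-1],None,fx=3.3,fy=3.3,interpolation=2))
# tilt check table
P=pts("top",D["top"]["d"]);print(P[280,320],P[200,350],P[280,160])
E
```

```text
side
 blue [207 164  28  26 402] [219.9254 177.6418] [ 0.4862 -0.0104  0.1909] [0.1691 0.2068]
 blue [160 235  18  18 173] [167.5954 244.2775] [0.3699 0.0572 0.0218] [0.0064 0.0316]
 cork [213  83  37  48 540] [230.9519 107.3815] [0.7971 1.1611 0.1065]
 cork [ 133  111   75   50 1444] [171.5602 139.5741] [0.499  0.9261 0.0172]
 cork [ 467  168   45  151 3501] [494.3879 257.6324] [ 0.7013 -0.5383  0.2365]
 cork [117 177  19  56 372] [125.0134 206.0054] [ 0.295   0.6194 -0.0988]
 cork [177 198  28  15 178] [188.7079 206.1685] [0.4581 0.2813 0.0065]
 cork [176 221  22  16 152] [188.4934 229.6974] [0.4372 0.1399 0.007 ]
 cork [202 233  46  17 316] [225.0823 243.4684] [ 0.4839 -0.0299  0.0442]
 cork [  0 237  22  64 746] [  9.1649 269.5416] [ 0.0611 -0.0239  0.0649]
 cork [141 266  12  52 161] [146.3292 291.0683] [ 0.3114  0.0743 -0.1112]
 cork [235 281  13  13 143] [241.1608 287.1189] [ 0.4743 -0.1943  0.0399]
 cork [151 340  11  44 181] [155.9503 361.0663] [ 0.314   0.1377 -0.3515]
top
 blue [260 224  27  26 559] [273.3667 236.5707] [0.4916 0.0136 0.2074] [0.2049 0.2096]
 blue [240 275 
[... 242 characters left out ...]
[ 60.6089 302.5461] [ 0.296   0.6235 -0.0957]
(166, 243) [0.4763 0.2998 0.007 ] [0.4731 0.2491 0.207 ] [0.4762 0.2995 0.008 ]
(214, 266) [0.417  0.1655 0.0055] [0.4257 0.1414 0.207 ] [0.4171 0.1653 0.008 ]
(273, 237) [0.491  0.0139 0.2082] [0.4911 0.0138 0.207 ] [0.4986 0.0064 0.008 ]
(347, 247) [ 0.4751 -0.1859  0.0449] [ 0.4727 -0.1474  0.207 ] [ 0.4757 -0.1946  0.008 ]
top z~.207 [260 223  28  27 585] [273.5316 235.8359] [0.4937 0.0127 0.2074] [ 0.4649 -0.0168  0.1981] [0.5221 0.0425 0.212 ]
side z~.207 [206 163  28  13 302] [219.6258 169.1424] [0.4908 0.0055 0.205 ] [ 0.4628 -0.018   0.1981] [0.5212 0.045  0.2081]
[ 0.3861 -0.1219  0.0027] [ 0.6056 -0.2066  0.0018] [0.3761 0.3121 0.001 ]
```

View pics/crop.png

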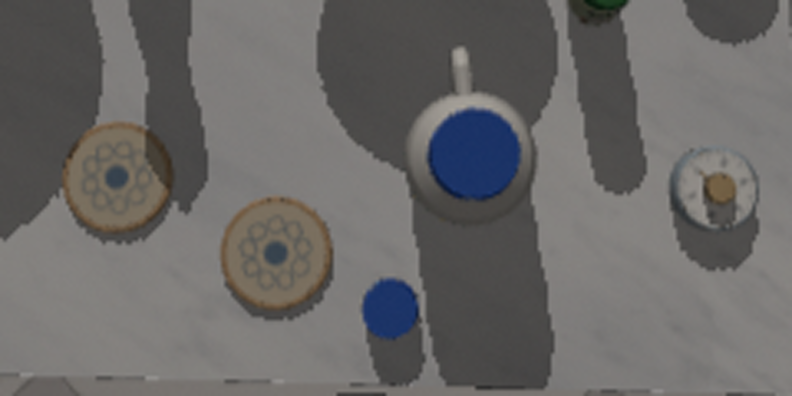

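Large-cup candidates in the top view are (273,237), 60 mm across and on the bottle, and (249,284), which is small. The cup on the bottle is the one meant.

Coaster candidates are (166,243), at r≈0.56 m from the base, and (214,266), at r≈0.45 m. The farther one is (166,243), at about (0.475, 0.301). The crop confirms both choices: the large cup is at crop (473,154) and the far coaster at crop (117,177).

Before moving I'll check clearance heights.

```bash
python3 - <<'E'
from h import *
np.set_printoptions(precision=4,suppress=True)
print(onz("top",165.5,243.6,.008),onz("top",213.6,266.7,.008))
D=np.load("top0.npz");P=pts("top",D["d"]);ok=D["d"]>0
S=np.load("side0.npz");Q=pts("side",S["d"]);A=np.concatenate([P[ok],Q[S["d"]>0]])
for x0,x1,y0,y1 in((.55,.62,-.15,.15),(.62,.75,-.15,.2),(.55,.7,.15,.4),(.3,.6,.1,.5),(.5,.9,.2,.7)):
    B=A[(A[:,0]>x0)&(A[:,0]<x1)&(A[:,1]>y0)&(A[:,1]<y1)];print(x0,x1,y0,y1,np.percentile(B[:,2],[50,99,99.9]))
print(onz("top",269,210,.13))
print(proj("side",np.array([.475,.301,.008])),proj("side",np.array([.493,.013,.207])))
E
```

```text
[0.4746 0.3008 0.008 ] [0.4152 0.1663 0.008 ]
0.55 0.62 -0.15 0.15 [0.0003 0.1111 0.1172]
0.62 0.75 -0.15 0.2 [0.1306 0.7712 0.783 ]
0.55 0.7 0.15 0.4 [0.5806 0.7794 0.7845]
0.3 0.6 0.1 0.5 [0.0003 0.1086 0.112 ]
0.5 0.9 0.2 0.7 [0.0955 0.7748 0.7841]
[0.5591 0.0215 0.13  ]
(np.float64(193.07697794922564), np.float64(203.81716350338223)) (np.float64(219.73602896568406), np.float64(166.97551808361015))
```

Emit:
{"name": "step_arm", "arguments": {
  "increments": [
    [[1.1,-2.7,0.3],[0,0,-5.5]],
    [[1.1,-2.7,0.3],[0,0,-5.5]],
    [[1.1,-2.7,0.3],[0,0,-5.5]],
    [[1.1,-2.7,0.3],[0,0,-5.5]],
    [[1.1,-2.7,0.3],[0,0,-5.5]],
    [[1.1,-2.7,0.3],[0,0,-5.5]],
    [[1.1,-2.7,0.3],[0,0,-5.5]],
    [[1.1,-2.7,0.3],[0,0,-5.5]],
    [[1.1,-2.7,0.3],[0,0,-5.5]],
    [[1.1,-2.7,0.3],[0,0,-5.5]]
  ],
  "fingers": 1
}}

```text
clock: 1.1
tool_pos: [0.3857, 0.2897, 0.2687]
eef_rot: [0.652, 0.758, -0.0, -0.0]
contact_force: [-0.1, -0.1, 0.3]
opening: 1.003
finger_force: 0.0
```

Emit:
{"name": "step_arm", "arguments": {
  "increments": [
    [[1.1,-2.9,0],[0,0,-5.5]],
    [[1.1,-2.9,0],[0,0,-5.5]],
    [[1.1,-2.9,0],[0,0,-5.5]],
    [[1.1,-2.9,0],[0,0,-5.5]],
    [[1.1,-2.9,0],[0,0,-5.5]],
    [[1.1,-2.9,0],[0,0,-5.5]],
    [[1.1,-2.9,0],[0,0,-5.5]],
    [[1.1,-2.9,-0.3],[0,0,-5.5]],
    [[1.1,-2.9,-0.5],[0,0,-5.5]],
    [[0.8,-1.6,-0.5],[0,0,-5.5]]
  ]
}}

```text
clock: 2.1
tool_pos: [0.493, 0.0111, 0.2556]
eef_rot: [0.929, 0.37, -0.0, 0.001]
contact_force: [-0.4, 0.6, -0.0]
opening: 1.002
finger_force: 0.0
```

```bash
python3 -c "
from h import *
s=r.get_state();print(s['q'],s['tool_pos'],s['eef_rot'],s['contact_force'])"
```

```text
[-0.32115832  0.51232101  0.31751899  1.95010974 -0.23392551  0.71424193
 -0.67694353] [0.49297639 0.01111818 0.25558487] [ 9.29048999e-01  3.69956182e-01 -1.21342188e-04  6.05079567e-04] [-0.35532568  0.57388697 -0.03410467]
```

Emit:
{"name": "step_arm", "arguments": {
  "increments": [
    [[0,0.1,-0.6],[0,0,0]],
    [[0,0.1,-1.2],[0,0,0]],
    [[0,0,-1.2],[0,0,0]],
    [[0,0,-1.2],[0,0,0]],
    [[0,0,-1.2],[0,0,0]],
    [[0,0,-1.2],[0,0,0]],
    [[0,0,-1.0],[0,0,0]],
    [[0,0,-0.7],[0,0,0]],
    [[0,0,0],[0,0,0]],
    [[0,0,0],[0,0,0]]
  ]
}}

```text
clock: 3.1
tool_pos: [0.4927, 0.0162, 0.1728]
eef_rot: [0.928, 0.373, 0.0, -0.0]
contact_force: [0.4, 0.1, -0.1]
opening: 1.001
finger_force: 0.0
```

Emit:
{"name": "step_arm", "arguments": {
  "increments": [
    [[0,0,0],[0,0,0]],
    [[0,0,0],[0,0,0]],
    [[0,0,0],[0,0,0]],
    [[0,0,0],[0,0,0]],
    [[0,0,0],[0,0,0]],
    [[0,0,0],[0,0,0]],
    [[0,0,0],[0,0,0]],
    [[0,0,0],[0,0,0]],
    [[0,0,0],[0,0,0]],
    [[0,0,0],[0,0,0]]
  ],
  "fingers": 0.5,
  "grip_force": 10
}}

```text
clock: 4.1
tool_pos: [0.4928, 0.0159, 0.1728]
eef_rot: [0.928, 0.373, 0.0, 0.0]
contact_force: [-0.6, 0.1, 3.5]
opening: 0.7
finger_force: 10.0
```

Emit:
{"name": "step_arm", "arguments": {
  "increments": [
    [[0,0,0.3],[0,0,0]],
    [[0,0,0.6],[0,0,0]],
    [[0,0,0.8],[0,0,0]],
    [[0,0,0.8],[0,0,0]],
    [[0,0,0.9],[0,0,0]],
    [[0,0,0.9],[0,0,0]],
    [[0,0,0.9],[0,0,0]],
    [[0,0,0.9],[0,0,0]],
    [[0,0,0.6],[0,0,0]],
    [[0,0,0.3],[0,0,0]]
  ]
}}

```text
clock: 5.1
tool_pos: [0.4929, 0.016, 0.2435]
eef_rot: [0.928, 0.373, 0.0, 0.0]
contact_force: [0.3, 0.7, -0.7]
opening: 0.702
finger_force: 10.0
```

```bash
cat > look.py <<'E'
from h import *
import sys
a=[]
for n in("side","top"):
    p,d=r.snapshot(n);np.savez(f"{n}{sys.argv[1]}.npz",p=p,d=d);c=p[110:290,130:330] if n=="side" else p[170:320,130:380]
    a.append(cv2.resize(c[...,::-1],(400,360 if n=="side" else 240),interpolation=2))
o=np.zeros((360,800,3),np.uint8);o[:,:400]=a[0];o[:240,400:]=a[1];cv2.imwrite(f"pics/look{sys.argv[1]}.png",o)
s=r.get_state();print(s["q"].round(3),s["tool_pos"].round(4),s["contact_force"].round(2),s["opening"])
E
python3 look.py 1
```

```text
[-0.322  0.53   0.306  1.966 -0.245  0.68  -0.669] [0.4928 0.016  0.2431] [ 0.42  0.53 -0.7 ] 0.7009344440895486
```

View pics/look1.png

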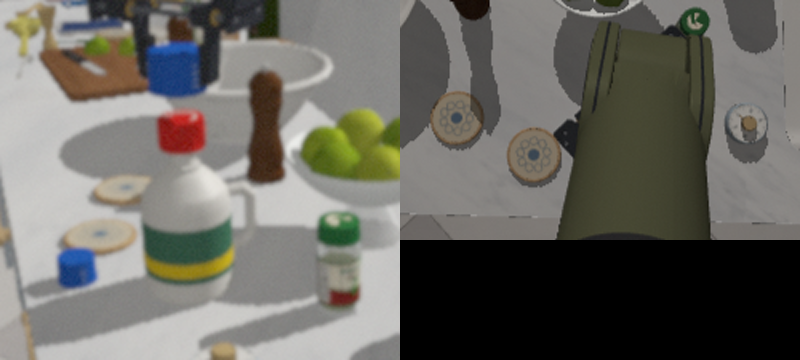

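The cup is off and level at side-crop (177,70). The bottle still stands, with its red cap at (182,132). Next is the carry to the far coaster.

Emit:
{"name": "step_arm", "arguments": {
  "increments": [
    [[-0.1,1.0,0.2],[0,0,0]],
    [[-0.2,2.5,0],[0,0,0]],
    [[-0.2,3.5,0],[0,0,0]],
    [[-0.2,4.0,0],[0,0,0]],
    [[-0.2,4.0,0],[0,0,0]],
    [[-0.2,4.0,0],[0,0,0]],
    [[-0.2,4.0,-1],[0,0,0]],
    [[-0.2,3.1,-2],[0,0,0]],
    [[-0.2,1.7,-2.5],[0,0,0]],
    [[0,0.8,-3],[0,0,0]]
  ]
}}

```text
clock: 6.2
tool_pos: [0.4744, 0.306, 0.1588]
eef_rot: [0.927, 0.375, 0.001, -0.001]
contact_force: [-0.2, -0.2, -0.2]
opening: 0.702
finger_force: 10.0
```

Emit:
{"name": "step_arm", "arguments": {
  "increments": [
    [[0,0,-2],[0,0,0]],
    [[0,0,-2],[0,0,0]],
    [[0,0,-2],[0,0,0]],
    [[0,0,-2],[0,0,0]],
    [[0,0,-1.5],[0,0,0]],
    [[0,0,-1.2],[0,0,0]],
    [[0,0,-0.8],[0,0,0]],
    [[0,0,-0.5],[0,0,0]],
    [[0,0,0],[0,0,0]],
    [[0,0,0],[0,0,0]]
  ]
}}

```text
clock: 7.2
tool_pos: [0.4759, 0.3021, 0.0401]
eef_rot: [0.928, 0.373, 0.0, -0.0]
contact_force: [-0.2, -0.4, -0.4]
opening: 0.708
finger_force: 10.0
```

Emit:
{"name": "step_arm", "arguments": {
  "increments": [
    [[0,0,-0.4],[0,0,0]],
    [[0,0,-0.5],[0,0,0]],
    [[0,0,-0.4],[0,0,0]],
    [[0,0,-0.3],[0,0,0]],
    [[0,0,-0.2],[0,0,0]],
    [[0,0,-0.2],[0,0,0]],
    [[0,0,-0.1],[0,0,0]],
    [[0,0,-0.1],[0,0,0]],
    [[0,0,0],[0,0,0]],
    [[0,0,0],[0,0,0]]
  ]
}}

```text
clock: 8.2
tool_pos: [0.4757, 0.302, 0.0178]
eef_rot: [0.928, 0.373, 0.0, 0.0]
contact_force: [-0.7, -0.0, -0.5]
opening: 0.698
finger_force: 10.0
```

```bash
python3 - <<'E'
from h import *
p,d=r.snapshot("side");cv2.imwrite("pics/place.png",cv2.resize(p[150:260,130:290,::-1],None,fx=4,fy=4,interpolation=2))
E
```

```text
(no output)
```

View pics/place.png

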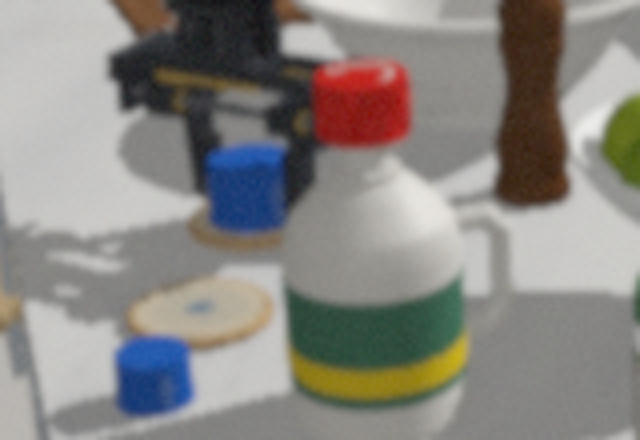

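The cup is just above the far coaster and centred, at crop (247,190). The cap is exposed at crop (362,100). I'll lower the cup until it touches.

Emit:
{"name": "step_arm", "arguments": {
  "increments": [
    [[0,0,-0.05],[0,0,0]],
    [[0,0,0],[0,0,0]],
    [[0,0,-0.05],[0,0,0]],
    [[0,0,0],[0,0,0]],
    [[0,0,0],[0,0,0]],
    [[0,0,0],[0,0,0]],
    [[0,0,0],[0,0,0]],
    [[0,0,0],[0,0,0]],
    [[0,0,0],[0,0,0]],
    [[0,0,0],[0,0,0]]
  ]
}}

```text
clock: 9.25
tool_pos: [0.4757, 0.302, 0.017]
eef_rot: [0.928, 0.373, 0.0, -0.0]
contact_force: [-0.8, -0.0, 5.2]
opening: 0.703
finger_force: 10.0
```

Contact reads 5 N. Release, then rise.

Emit:
{"name": "step_arm", "arguments": {
  "increments": [
    [[0,0,0],[0,0,0]],
    [[0,0,0],[0,0,0]],
    [[0,0,0],[0,0,0]],
    [[0,0,0],[0,0,0]],
    [[0,0,0],[0,0,0]],
    [[0,0,0],[0,0,0]],
    [[0,0,0.5],[0,0,0]],
    [[0,0,1],[0,0,0]],
    [[0,0,2],[0,0,0]],
    [[0,0,3],[0,0,0]]
  ],
  "fingers": 1
}}

```text
clock: 10.25
tool_pos: [0.4749, 0.3015, 0.0821]
eef_rot: [0.928, 0.373, -0.001, 0.0]
contact_force: [-0.2, 0.1, 1.1]
opening: 1.003
finger_force: 0.0
```

Emit:
{"name": "step_arm", "arguments": {
  "increments": [
    [[0,0,3],[0,0,0]],
    [[0,0,3],[0,0,0]],
    [[0,0,3],[0,0,0]],
    [[0,0,3],[0,0,0]],
    [[0,0,3],[0,0,0]],
    [[0,0,2.4],[0,0,0]],
    [[0,0,0],[0,0,0]],
    [[0,0,0],[0,0,0]],
    [[0,0,0],[0,0,0]],
    [[0,0,0],[0,0,0]]
  ]
}}

```text
clock: 11.25
tool_pos: [0.4749, 0.3016, 0.2547]
eef_rot: [0.928, 0.373, -0.001, 0.0]
contact_force: [-0.1, 0.5, 0.2]
opening: 1.0
finger_force: 0.0
```

```bash
python3 - <<'E'
from h import *
np.set_printoptions(precision=4,suppress=True)
from scipy.optimize import least_squares
for n in("side","top"):
    p,d=r.snapshot(n);P=pts(n,d);h=cv2.cvtColor(p,cv2.COLOR_RGB2HSV)
    for m,s,c in blobs(((h[...,0]<6)|(h[...,0]>174))&(h[...,1]>150)&(h[...,2]>70),100):
        Q=P[m&(d>0)];print(n,"red",s,c,np.median(Q,0),np.percentile(Q,[2,98],axis=0),onz(n,*c,.204))
    for m,s,c in blobs((h[...,0]>108)&(h[...,0]<130)&(h[...,1]>150)&(h[...,2]>60)):
        Q=P[m&(d>0)];print(n," blue",s,c,np.median(Q,0),np.percentile(Q[:,2],[5,95]),onz(n,*c,.051))
    cv2.imwrite(f"pics/{n}3.png",p[...,::-1])
print(r.get_state()["tool_pos"])
E
```

```text
side red [209 167  23  19 372] [220.2043 176.4113] [ 0.4884 -0.0062  0.1926] [[ 0.4689 -0.0129  0.1746]
 [ 0.5127  0.0193  0.2041]] [ 0.4818 -0.0362  0.204 ]
side  blue [183 187  20  20 232] [192.125  197.5259] [0.4694 0.277  0.037 ] [0.0152 0.0506] [0.4649 0.2437 0.051 ]
side  blue [160 235  17  18 168] [167.4107 244.1905] [0.3704 0.0575 0.0223] [0.0065 0.0314] [0.3659 0.0035 0.051 ]
top red [263 226  22  22 313] [274.0958 236.7604] [0.4915 0.0114 0.2045] [[ 0.4715 -0.0099  0.2012]
 [ 0.5152  0.0353  0.2074]] [0.4918 0.0113 0.204 ]
top  blue [152 233  23  22 398] [162.8216 242.7588] [0.4757 0.2971 0.0511] [0.0476 0.0542] [0.476  0.2971 0.051 ]
top  blue [240 275  16  17 212] [247.8585 283.2877] [0.376  0.0715 0.0319] [0.0284 0.035 ] [0.3772 0.0712 0.051 ]
[0.4752 0.3017 0.2549]
```

View pics/side3.png

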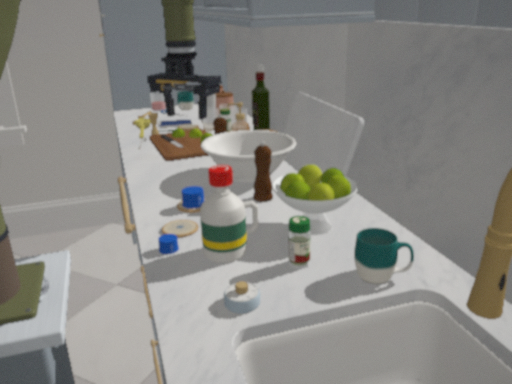

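The cup stands mouth down on the far coaster, at side (192,197), and the bottle hasn't moved. The cap is at about (0.4925, 0.012). Next I move above it.

Emit:
{"name": "step_arm", "arguments": {
  "increments": [
    [[0.1,-1.5,0],[0,0,0]],
    [[0.2,-3.0,0],[0,0,0]],
    [[0.2,-4.0,0],[0,0,0]],
    [[0.2,-4.0,0],[0,0,0]],
    [[0.2,-4.0,0],[0,0,0]],
    [[0.2,-4.0,0],[0,0,0]],
    [[0.2,-4.0,0],[0,0,0]],
    [[0.2,-3.0,0],[0,0,0]],
    [[0.2,-1.4,0],[0,0,0]],
    [[0,0,0],[0,0,0]]
  ]
}}

```text
clock: 12.35
tool_pos: [0.4922, 0.009, 0.2559]
eef_rot: [0.929, 0.37, -0.0, 0.001]
contact_force: [0.1, -0.3, -0.1]
opening: 0.998
finger_force: 0.0
```

Emit:
{"name": "step_arm", "arguments": {
  "increments": [
    [[0,0,0],[0,0,0]],
    [[0,0,0],[0,0,0]],
    [[0,0,-1],[0,0,0]],
    [[0,0,-1],[0,0,0]],
    [[0,0,-1],[0,0,0]],
    [[0,0,-0.5],[0,0,0]],
    [[0,0,0],[0,0,0]],
    [[0,0,0],[0,0,0]],
    [[0,0,0],[0,0,0]],
    [[0,0,0],[0,0,0]]
  ]
}}

```text
clock: 13.35
tool_pos: [0.4929, 0.0129, 0.2211]
eef_rot: [0.928, 0.373, 0.0, 0.0]
contact_force: [-0.3, 0.5, 0.4]
opening: 1.001
finger_force: 0.0
```

Emit:
{"name": "step_arm", "arguments": {
  "increments": [
    [[0,0,-0.6],[0,0,0]],
    [[0,0,-1],[0,0,0]],
    [[0,0,-1],[0,0,0]],
    [[0,0,-1],[0,0,0]],
    [[0,0,-0.8],[0,0,0]],
    [[0,0,-0.5],[0,0,0]],
    [[0,0,-0.2],[0,0,0]],
    [[0,0,0],[0,0,0]],
    [[0,0,0],[0,0,0]],
    [[0,0,0],[0,0,0]]
  ]
}}

```text
clock: 14.35
tool_pos: [0.4929, 0.0129, 0.1701]
eef_rot: [0.928, 0.373, 0.0, 0.0]
contact_force: [0.2, -0.6, 0.1]
opening: 0.999
finger_force: 0.0
```

Emit:
{"name": "step_arm", "arguments": {
  "increments": [
    [[0,0,0],[0,0,0]],
    [[0,0,0],[0,0,0]],
    [[0,0,0],[0,0,0]],
    [[0,0,0],[0,0,0]],
    [[0,0,0],[0,0,0]],
    [[0,0,0],[0,0,0]],
    [[0,0,0],[0,0,0]],
    [[0,0,0],[0,0,0]],
    [[0,0,0],[0,0,0]],
    [[0,0,0],[0,0,0]]
  ],
  "fingers": 0.3,
  "grip_force": 10
}}

```text
clock: 15.35
tool_pos: [0.4923, 0.0133, 0.1697]
eef_rot: [0.928, 0.373, -0.0, -0.0]
contact_force: [-1.2, 1.6, 1.3]
opening: 0.572
finger_force: 10.0
```

Emit:
{"name": "step_arm", "arguments": {
  "increments": [
    [[0,0,0],[0,0,0]],
    [[0,0,0],[0,0,0]],
    [[0,0,0],[0,0,0]],
    [[0,0,0],[0,0,0]],
    [[0,0,0],[0,0,0]],
    [[0,0,0],[0,0,0]],
    [[0,0,0],[0,0,0]],
    [[0,0,0],[0,0,0]],
    [[0,0,0],[0,0,0]],
    [[0,0,0],[0,0,0]]
  ],
  "grip_force": 40
}}

```text
clock: 16.35
tool_pos: [0.4926, 0.013, 0.1697]
eef_rot: [0.928, 0.373, -0.0, -0.0]
contact_force: [-2.1, 3.0, 0.6]
opening: 0.56
finger_force: 40.0
```

Emit:
{"name": "step_arm", "arguments": {
  "increments": [
    [[-0.03,0.04,0],[0,0,0]],
    [[0,0,-0.1],[0,0,0]],
    [[0,0,-0.1],[0,0,0]],
    [[0,0,-0.1],[0,0,0]],
    [[0,0,-0.1],[0,0,0]],
    [[0,0,-0.1],[0,0,0]],
    [[0,0,-0.05],[0,0,0]],
    [[0,0,0],[0,0,0]],
    [[0,0,0],[0,0,0]],
    [[0,0,0],[0,0,0]]
  ]
}}

```text
clock: 17.35
tool_pos: [0.4928, 0.0129, 0.1646]
eef_rot: [0.928, 0.373, 0.001, 0.0]
contact_force: [-1.3, 0.2, 6.4]
opening: 0.562
finger_force: 40.0
```

Emit:
{"name": "step_arm", "arguments": {
  "increments": [
    [[0,0,-0.05],[0,0,0]],
    [[0,0,0],[0,0,2]],
    [[0,0,0],[0,0,4]],
    [[0,0,0],[0,0,5]],
    [[0,0,0],[0,0,5]],
    [[0,0,0],[0,0,5]],
    [[0,0,0],[0,0,5]],
    [[0,0,0],[0,0,5]],
    [[0,0,0],[0,0,5]],
    [[0,0,0],[0,0,4]]
  ]
}}

```text
clock: 18.35
tool_pos: [0.4939, 0.0133, 0.1643]
eef_rot: [0.743, 0.669, 0.001, 0.001]
contact_force: [-0.8, 0.1, 7.0]
opening: 0.564
finger_force: 40.0
```

```bash
python3 -c "
from h import *
s=r.get_state();print(s['q'].round(3),s['tool_pos'],s['contact_force'],s['moment'])"
```

```text
[-0.151  0.642  0.049  2.039 -0.066  0.459 -0.157] [0.49387777 0.01328706 0.16431567] [-0.79680452  0.1098124   7.03751443] [ 0.07395827  0.23604394 -0.01500279]
```

Emit:
{"name": "step_arm", "arguments": {
  "increments": [
    [[0,0,0],[0,0,5]],
    [[0,0,0],[0,0,5]],
    [[0,0,0],[0,0,5]],
    [[0,0,0],[0,0,5]],
    [[0,0,0],[0,0,5]],
    [[0,0,0],[0,0,5]],
    [[0,0,0],[0,0,5]],
    [[0,0,0],[0,0,5]],
    [[0,0,0],[0,0,4]],
    [[0,0,0],[0,0,2]]
  ]
}}

```text
clock: 19.35
tool_pos: [0.4938, 0.0134, 0.1643]
eef_rot: [0.423, 0.906, 0.001, 0.001]
contact_force: [-1.1, -0.1, 7.2]
opening: 0.56
finger_force: 40.0
```

Emit:
{"name": "step_arm", "arguments": {
  "increments": [
    [[0,0,0],[0,0,0]],
    [[0,0,0],[0,0,0]],
    [[0,0,0],[0,0,0]],
    [[0,0,0],[0,0,0]],
    [[0,0,0],[0,0,0]],
    [[0,0,0],[0,0,0]],
    [[0,0,0],[0,0,0]],
    [[0,0,0],[0,0,0]],
    [[0,0,0],[0,0,0]],
    [[0,0,0],[0,0,0]]
  ]
}}

```text
clock: 20.35
tool_pos: [0.4938, 0.0134, 0.1643]
eef_rot: [0.424, 0.906, 0.001, 0.001]
contact_force: [-0.2, 0.2, 6.4]
opening: 0.558
finger_force: 40.0
```

```bash
python3 -c "
from h import *
s=r.get_state();q=s['eef_rot'];print(s['tool_pos'],s['contact_force'],s['moment'],2*np.degrees(np.arctan2(q[1],q[0]))-43.8)
p,d=r.snapshot('side');cv2.imwrite('pics/tw.png',cv2.resize(p[140:270,140:310,::-1],None,fx=4,fy=4,interpolation=2))"
```

```text
[0.49384695 0.01341902 0.16427667] [-0.18691934  0.15105815  6.42768258] [-0.02544261  0.19904225  0.00815857] 86.00100336339771
```

View pics/tw.png

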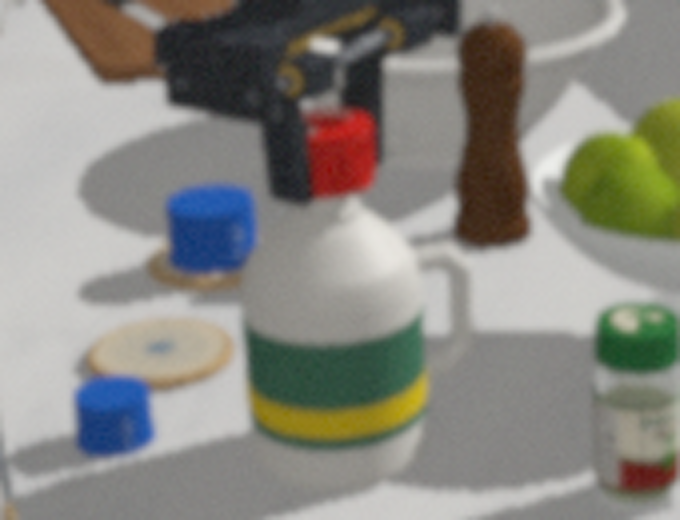

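The cap is gripped at crop (340,150). The turn measures 86° with the cap still pressed, and the handle direction hasn't changed. I'll lift straight up, slowly at first.

Emit:
{"name": "step_arm", "arguments": {
  "increments": [
    [[0,0,0.1],[0,0,0]],
    [[0,0,0.2],[0,0,0]],
    [[0,0,0.2],[0,0,0]],
    [[0,0,0.2],[0,0,0]],
    [[0,0,0.2],[0,0,0]],
    [[0,0,0.2],[0,0,0]],
    [[0,0,0.2],[0,0,0]],
    [[0,0,0.2],[0,0,0]],
    [[0,0,0.1],[0,0,0]],
    [[0,0,0],[0,0,0]]
  ]
}}

```text
clock: 21.4
tool_pos: [0.4923, 0.0133, 0.1798]
eef_rot: [0.424, 0.906, 0.0, 0.0]
contact_force: [0.4, -0.6, 0.0]
opening: 0.561
finger_force: 40.0
```

Emit:
{"name": "step_arm", "arguments": {
  "increments": [
    [[0,0,0.5],[0,0,0]],
    [[0,0,1],[0,0,0]],
    [[0,0,1.5],[0,0,0]],
    [[0,0,1.5],[0,0,0]],
    [[0,0,1.5],[0,0,0]],
    [[0,0,1.5],[0,0,0]],
    [[0,0,1.5],[0,0,0]],
    [[0,0,1],[0,0,0]],
    [[0,0,0.5],[0,0,0]],
    [[0,0,0],[0,0,0]]
  ]
}}

```text
clock: 22.4
tool_pos: [0.4926, 0.0134, 0.2854]
eef_rot: [0.424, 0.906, 0.0, 0.001]
contact_force: [-0.1, -0.3, -1.7]
opening: 0.561
finger_force: 40.0
```

Emit:
{"name": "step_arm", "arguments": {
  "increments": [
    [[0,0,0],[0,0,0]],
    [[0,0,0],[0,0,0]],
    [[0,0,0],[0,0,0]],
    [[0,0,0],[0,0,0]],
    [[0,0,0],[0,0,0]],
    [[0,0,0],[0,0,0]],
    [[0,0,0],[0,0,0]],
    [[0,0,0],[0,0,0]],
    [[0,0,0],[0,0,0]],
    [[0,0,0],[0,0,0]]
  ]
}}

```text
clock: 23.4
tool_pos: [0.4923, 0.0133, 0.2848]
eef_rot: [0.424, 0.906, 0.0, 0.0]
contact_force: [-0.4, -0.7, -1.2]
opening: 0.559
finger_force: 40.0
```

```bash
python3 look.py 5
```

```text
[ 0.034  0.458 -0.232  1.894  0.141  0.806  0.422] [0.4924 0.0133 0.2847] [-0.68 -0.61 -0.84] 0.5638295501282221
```

View pics/look5.png

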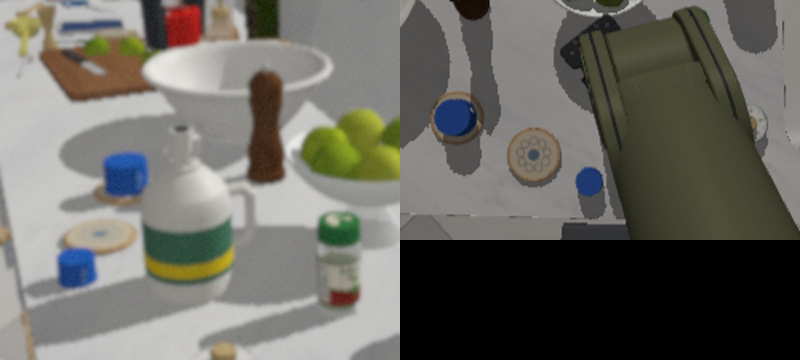

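The bottle stands open with its mouth at crop (182,130). The cap is held well above it at (182,25), and the cup sits on the far coaster at (125,175). Handing in.

```bash
python3 -c "
from plant import r
print(r.finish_job())"
```

```text
the job is handed in; nothing more can be done
None
```

The job is handed in at about 23 s: the cup is mouth down on the far coaster, the bottle stands open where it was, and the cap is held level about 9.5 cm above its mouth.

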